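# Index the specimen stage a quarter turn

### The arm

A 6-joint arm with a two-finger parallel gripper is mounted at the origin on a cart in front of the work surface, level with it; the furniture and walls round the work are solid. World frame = base frame: x ahead of the robot, y to its left, z up, the work surface at z = 0. Lengths are in m, angles in rad, forces in N, time in s.
With the tool pointing down it reaches from about 0.3 to 0.775 m from the base axis. Payload 14.6 kg.
Tool frame: the origin (TCP) lies midway between the tips of the shut fingers; the grasp point (between the pads) lies 19 mm behind it; z points along the fingers, y is the direction in which the jaws open and shut (so a half turn about z gives the same grasp; the last joint's range is limited). The gripper opens to 94 mm and grips with 3 to 60 N. Pads are 16 mm wide; open, the fingers measure 119 mm over their backs; the gripper's body (75 mm by 177 mm) begins 78 mm behind the grasp point.
Start: joints at [-1.308, 0.3, 1.521, -0, 1.321, -0.067], TCP at [0.178, -0.52, 0.205] pointing down, gripper open.
Joint ranges: [-3.03, 3.03], [-0.79, 2.21], [0.23, 2.52], [-1.04, 4.18], [0, 3.07], [-2.55, 2.55]. Speed limits (rad/s): [2.22, 2.22, 2.57, 3.14, 3.14, 3.14].

### API

Orientations are given as [roll, pitch, yaw] about the fixed x, y, z axes, in that order (R = Rz(yaw) Ry(pitch) Rx(roll)).
In Python, from station import readout, imaging, job gives the robot as it stands.
- The arm moves only by the tool arm_command, never from a script. Its argument "increments" is a list of rows, each an object with "gripper": the opening, from 0 (shut) to 1 (fully open); "slide": the shift along the world's x, y, z in m, a list of three; "yaw": the turn about the world's z in rad. A call has 1 to 8 rows; each row is the pose to reach, as a shift and turn from the pose commanded when the call began; what a row does not reach only later rows make up. A row lasts 1/8 s, in which the tool goes at most 62.5 mm and 10.7 degrees, less where a joint would pass 70% of its speed; a pose out of reach is approached as far as the arm can. A call with a gripper value outside its range is refused whole. The fingers move at their own pace and stop on an object; "grip_force" is the grip in N (left out, the last holds). Time passes only in rows, so rows that repeat a pose let the fingers close. It gives the time, the measured TCP pose, the force and the opening at its end, in the units of the state.
- readout.get_obs(): the state, without advancing time (a new reading comes with each control period).
- imaging.camera(name): name is "scene" or "side" or "wrist"; returns a dict with "color" (384x512x3 uint8, red, green, blue), "mtx" (3x3 intrinsics, pixels), "rvec" (rotation vector, rad) and "tvec" (3), from world to camera coordinates, as OpenCV has them. Camera axes: x right, y down, z forward; pixel columns grow to the right and rows downward; lengths in m; the calibration is good to about 2 mm. A picture is of the moment at which its call begins. There is no depth.
- job.hand_in(): hands the job in, once; it reports no verdict.
The state is a dict: "time_s": time; "qpos": joint angles; "joint_vel": joint speeds; "tau": joint torques, N m; "ee_pos": TCP position; "eef_rot": TCP orientation; "force": force on the tool from outside, world axes, zero at the start; "moment": the same for the moment, N m; "grip_width": finger opening in m.
Only numpy, scipy, OpenCV 4.12 (cv2) and the standard library are available. Lean on these libraries where they do the work, as an engineer would, in place of code of your own. Each camera call takes 0.05 s, during which the arm holds its last target. There are 200 camera calls.

### The job

Show the next face of the grey galena to the torch: with a fingertip push the red-knobbed lock lever of the click-stop stage open as far as it goes, push the black star wheel round clockwise (seen from above) by exactly four clicks, a quarter turn, and push the lever fully back to lock the wheel there. Only push, pick nothing up: the galena rides round in the middle of the wheel without being touched, and everything else on the table stays where it is.

Things in the scene. Friction and masses are not known exactly. Their poses are not given: they have to be found in the camera images.
- stage: Click-stop specimen stage: blue-grey base plate 185 x 235 x 10 mm, screwed to the table. Origin: at table height on the vertical axis of the star wheel; z up, y points from the axis to the lock lever, -x is the robot's side (yaw -0.2 to 0.25). The plate spans x -80 to 105, y -105 to 130 mm. A fixed torch, 75 to 180 mm from the axis along x = -y, reaches up to z 71 mm.
- star_wheel (a joint): Turn of the black star wheel, rad, 0 at the start, growing clockwise from above (the side near the robot moves to +y of the stage). 16 click stops a turn, 0.3927 apart; four clicks read 1.571. Leaving a stop takes up to about 7 N at a lobe; half way to the next it snaps on by itself. While the lever is locked it only gives a few hundredths of a rad under a push and returns.
- table_centre (a point): Centre of the flat round table on top of the star wheel (80 mm across, z 44 mm above the table top); turns with the wheel.
- red_mark_lobe (a point): Top (z 41 mm) of the finger lobe at the wheel's red mark, at the centre of its round end, 60 mm from the axis. 8 such lobes, 45 degrees apart: upright, round-ended with radius 7 mm (14 mm wide, tips 67 mm from the axis), from z 21.5 to z 41 mm; between them open gaps about 32 mm wide reach in to 43 mm from the axis. Below the lobes there is 10 mm of free height, then the base plate (z 10 mm).
- lock_lever (a joint): Turn of the lock lever, rad. 0 (start, 0 to 0.06): locked, handle points along +y of the stage, against a stop. 1.5: fully open, against the other stop; the handle then points to -x of the stage, to the robot. It swings level about lever_pivot (anticlockwise from above to open), stays where it is left, and moves at about 1 N at the knob.
- lever_knob (a point): Top centre of the red knob on the lever's end: upright, round, 16 mm across, from z 26.5 to z 51 mm, 55 mm from lever_pivot.
- lever_pivot (a point): On the vertical axis of the lever, on its top (z 29 mm), 104 mm from the wheel's axis in the stage's +y direction.
- galena: Grey galena specimen, about 30 x 36 x 21 mm, loose, lying in the middle of the wheel's table. Origin: centre of its underside. Not to be touched.
- petri: Open glass dish, 103 mm across, 16 mm high, to the right. Origin: centre of its underside. Bystander.
- jasper: Brown stone, 26 x 30 x 18 mm, in the dish. Origin: centre of its underside. Bystander.
- limonite: Yellow-brown stone, 40 x 56 x 26 mm, to the right. Origin: centre of its underside. Bystander.
- glasses: Yellow safety glasses, 59 x 126 x 44 mm, right rear. Origin: centre of their underside. Bystander.
- lens: Hand lens with black handle, 62 x 148 x 9 mm, lying along y at the front edge, left. Origin: centre of its underside. Bystander.
- pencil: Red pencil, 171 mm long, 8 mm thick, lying along y at the front edge. Origin: centre of its underside. Bystander.

How it is judged:
On the way, in this order (a step that is already met when the one before it is completed fails the run):
1. the lock lever is pushed fully open (over 1.3 rad) (value of joint lock_lever above 1.3 rad), for 0.1 s.
2. with the lever open, the star wheel rests in the fourth stop clockwise (1.571 rad within 0.1) (value of joint star_wheel between 1.471 and 1.671 rad and value of joint lock_lever above 1.2 rad), for 0.3 s.
At the end, for the whole second after the job is handed in: The star wheel stands in the fourth stop clockwise from the start (1.571 rad within 0.08), the lock lever is back within 0.15 rad of its locked stop, and the galena lies at rest on the wheel's table within 15 mm of its centre (value of joint star_wheel between 1.491 and 1.651 rad and value of joint lock_lever below 0.15 rad and horizontal distance between galena and table_centre below 0.015 m and z of galena in the frame of table_centre below 0.004 m and linear speed of galena below 0.02 m/s); the robot touches nothing.
It fails at once if the galena is touched by the robot (contact force between any of the fingers, the arm and galena above 0.3 N).
It fails at once if the galena is lifted off the wheel's table (8 mm) or shifted over 15 mm from its centre (z of galena in the frame of table_centre above 0.008 m or horizontal distance between galena and table_centre above 0.015 m).
It fails at once if a bystander is moved by more than 15 mm or lifted (distance of any of petri, jasper, limonite, glasses, lens, pencil from where it was at the start of the episode above 0.015 m).
It also fails if it takes over 72 s, if anything falls off the work surface, if the arm or the gripper's body presses on something with over 40 N, if the wrist force passes 120 N, or if a joint passes its speed limit or range.

## Working session

There is one attempt and no reset: what is moved stays moved. The work goes in short steps, Python scripts to look and compute and a tool call to move; the robot and the scene stay as the last step left them, time stands still between calls to the robot, and variables do not carry over. Pictures are saved under pics/ and viewed, about 8 in all and at most 12, crops included, and the job is handed in when it is done.

Besides the shell and the picture viewer there is one more tool, called as name(argument=value, ...) on one line, values as JSON. arm_command: Moves the arm, as the interface text tells. Its arguments: {"type":"object","properties":{"increments":{"type":"array","items":{"type":"object","properties":{"gripper":{"type":"number"},"slide":{"type":"array","items":{"type":"number"}},"yaw":{"type":"number"}}}},"grip_force":{"type":"number"}},"required":["increments"]}

```bash
mkdir -p pics; ls; cat > h.py <<'E'
import cv2, numpy as np
from station import readout, imaging, job
def snap(n,f):
    c=imaging.camera(n); cv2.imwrite(f'pics/{f}.png',c['color'][:,:,::-1]); np.savez(f'pics/{f}.npz',m=c['mtx'],r=c['rvec'],t=c['tvec']); return c
def cal(f):
    d=np.load(f'pics/{f}.npz'); return d['m'],cv2.Rodrigues(d['r'])[0],d['t'].reshape(3)
def ray(f,p):
    m,R,t=cal(f); d=R.T@np.linalg.inv(m)@np.array([p[0],p[1],1.]); return -R.T@t,d/np.linalg.norm(d)
def atz(f,p,z):
    o,d=ray(f,p); return o+d*(z-o[2])/d[2]
def tri(fa,pa,fb,pb):
    a,d=ray(fa,pa); b,e=ray(fb,pb); s=np.linalg.lstsq(np.array([d,-e]).T,b-a,rcond=None)[0]
    A=a+s[0]*d;B=b+s[1]*e; return (A+B)/2,np.linalg.norm(A-B)
def proj(f,P):
    m,R,t=cal(f); return cv2.projectPoints(np.array(P,float).reshape(-1,1,3),cv2.Rodrigues(R)[0],t,m,None)[0].reshape(-1,2)
E
python3 - <<'E'
from h import *
a=snap('scene','s0')['color'];b=snap('side','d0')['color']
cv2.imwrite('pics/both.png',np.vstack([a,b])[:,:,::-1][:, :])
im=np.hstack([a,b])[:,:,::-1]; 
print(readout.get_obs())
for f in('s0','d0'): print(ray(f,(256,192)))
E
```

```text
pics
{'time_s': 0.1, 'qpos': array([-1.30760147e+00,  3.00461546e-01,  1.52148627e+00, -1.04950391e-05,
        1.32070194e+00, -6.66207360e-02]), 'joint_vel': array([ 0.00162904, -0.000354  , -0.00354594, -0.00095865,  0.0011954 ,
        0.00036088]), 'tau': array([ 7.82167390e-04, -5.32644117e+01, -3.53283548e+01,  7.08883395e-02,
        2.34798691e-02, -9.07089384e-05]), 'ee_pos': array([ 0.17805317, -0.52014506,  0.20493168]), 'eef_rot': array([-3.14053722e+00, -6.02297214e-05,  3.29818164e-01]), 'force': array([-0.41378461, -0.04243567, -0.04470223]), 'moment': array([ 0.00353137, -0.01005972, -0.00601588]), 'grip_width': 0.09436345508785371}
(array([0.07821887, 0.40722647, 0.90873281]), array([ 0.42001586, -0.49387024, -0.76136645]))
(array([ 0.30069231, -0.89381598,  0.43239111]), array([ 0.24962966,  0.86197707, -0.4412262 ]))
```

View pics/s0.png

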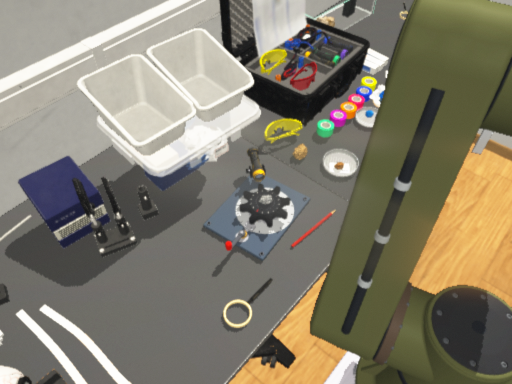

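View pics/d0.png

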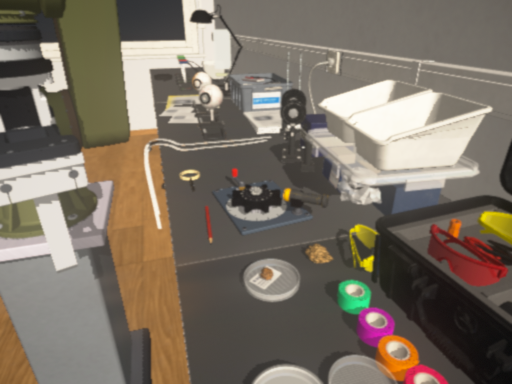

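The scene view shows the wheel near (265,203) and the red knob near (228,244). The side view shows them at (255,192) and (235,173). I'll enlarge both.

```bash
python3 - <<'E'
from h import *
a=cv2.imread('pics/s0.png')[150:270,195:325]; b=cv2.imread('pics/d0.png')[155:235,205:335]
a=cv2.resize(a,None,fx=5,fy=5,interpolation=3)[:600]; b=cv2.resize(b,None,fx=5,fy=5,interpolation=3)
cv2.imwrite('pics/c1.png',a); cv2.imwrite('pics/c2.png',b)
for c in [((228.5,243),(235,171))]: print(tri('s0',c[0],'d0',c[1]))
print(tri('s0',(265,203),'d0',(255,192)))
E
```

```text
(array([0.49978896, 0.01091594, 0.04555539]), np.float64(0.0006124529132389749))
(array([ 0.51464988, -0.14009052,  0.04609498]), np.float64(0.0038104280787877942))
```

View pics/c1.png

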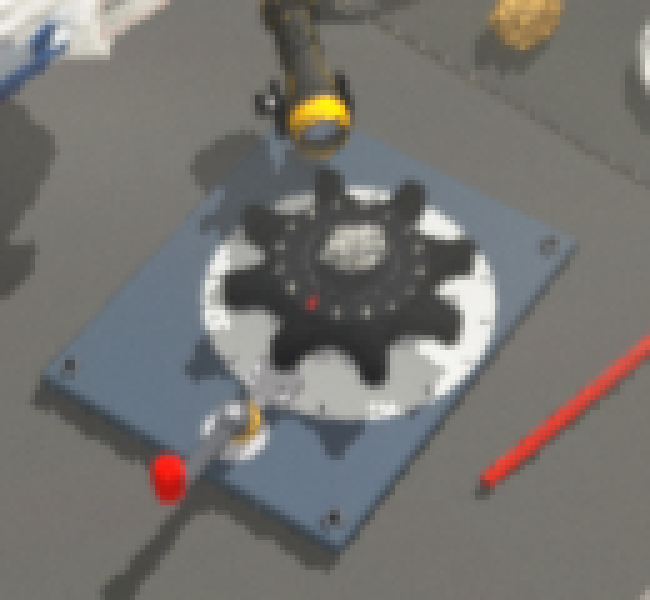

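View pics/c2.png

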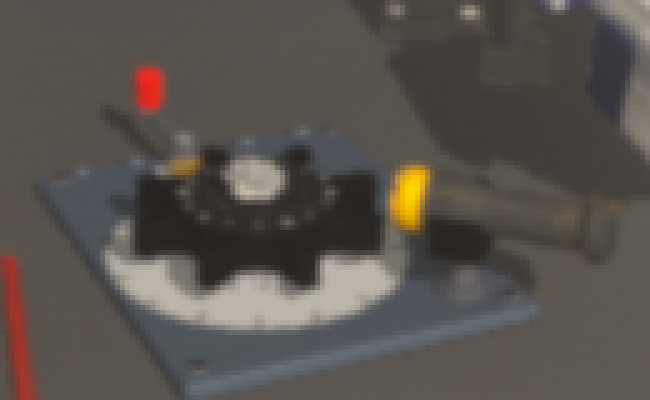

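```bash
cat > fit.py <<'E'
from h import *
from scipy.optimize import least_squares
S=lambda x,y:(195+x/5-.4,150+y/5-.4); D=lambda x,y:(205+x/5-.4,155+y/5-.4)
loc=[(-80,130,10),(105,130,10),(-80,-105,10),(0,159,38.7)]; 
so=[S(335,543),S(42,376),S(577,243),S(168,480)]
dl=[(-80,130,10),(-80,-105,10),(105,-105,10),(0,159,38.7)]
do=[D(38,185),D(187,388),D(537,308),D(149,88)]
def W(p,L):
    L=np.array(L)/1000; c,s=np.cos(p[2]),np.sin(p[2]); return np.c_[p[0]+c*L[:,0]-s*L[:,1],p[1]+s*L[:,0]+c*L[:,1],L[:,2]]
def res(p): return np.r_[(proj('s0',W(p,loc))-so).ravel(),(proj('d0',W(p,dl))-do).ravel()]
if __name__=='__main__':
    r=least_squares(res,[.51,-.14,0]); print(r.x,r.fun.round(1).reshape(-1,2)); p=r.x
    print('knob',W(p,[(0,159,51)]),'pivot',W(p,[(0,104,29)]))
    for z,pt in [(41,S(312,300)),(44,S(312,300))]:
        P=atz('s0',pt,z/1000); d=P[:2]-p[:2]; print('mark',np.hypot(*d),np.degrees(np.arctan2(d[1],d[0])-p[2]))
    # lobe tips in scene (z41)
    for q in [(328,178),(410,190),(468,255),(450,335),(375,375),(285,362),(235,288),(258,212)]:
        P=atz('s0',S(*q),.038); d=P[:2]-p[:2]; a=np.degrees(np.arctan2(d[1],d[0])-p[2]); print(round(np.hypot(*d),3),a.round(1),(a%45).round(1))
E
python3 fit.py
```

```text
[ 0.51786496 -0.1437935   0.11749409] [[ 0.6  1.3]
 [-1.  -0.4]
 [ 0.3 -0.7]
 [-0.4 -0.1]
 [-0.8 -1. ]
 [-0.6  0.8]
 [ 1.2  0. ]
 [ 0.1  0.7]]
knob [[0.49922635 0.01411028 0.051     ]] pivot [[ 0.50567367 -0.04051053  0.029     ]]
mark 0.031030478909098293 85.75211801320133
mark 0.03292364914521987 88.25190600428274
0.062 -46.1 43.9
0.062 -88.0 2.0
0.063 -138.4 41.6
0.067 172.9 37.9
0.07 134.0 44.0
0.07 96.0 6.0
0.06 47.9 2.9
0.06 -3.6 41.4
```

The fit gives the stage axis at (0.518, -0.144) with yaw 0.117. The measured knob height fits the text, and the lobes sit on multiples of 45° in the stage frame. Next I'll move above the stage with shut fingers for one close look.

arm_command(increments=[{"slide": [0.04,0.05,0.05],"yaw": -0.1,"gripper": 0},{"slide": [0.08,0.1,0.05],"yaw": -0.21,"gripper": 0},{"slide": [0.12,0.15,0.05],"yaw": -0.21,"gripper": 0},{"slide": [0.16,0.2,0.05],"yaw": -0.21,"gripper": 0},{"slide": [0.19,0.25,0.05],"yaw": -0.21,"gripper": 0},{"slide": [0.22,0.3,0.05],"yaw": -0.21,"gripper": 0},{"slide": [0.25,0.35,0.05],"yaw": -0.21,"gripper": 0},{"slide": [0.28,0.4,0.05],"yaw": -0.21,"gripper": 0}])

```text
time_s: 1.1
ee_pos: [0.4571, -0.1211, 0.2554]
eef_rot: [-3.142, 0.0, 0.12]
force: [0.8, 0.3, -0.2]
grip_width: 0.0176
```

```bash
python3 - <<'E'
from h import *
c=snap('wrist','w1'); print(readout.get_obs()['ee_pos'],readout.get_obs()['eef_rot'],readout.get_obs()['grip_width'],readout.get_obs()['qpos'])
print(ray('w1',(256,192)))
cv2.imwrite('pics/w1b.png',cv2.resize(cv2.imread('pics/w1.png'),(768,576),interpolation=3))
E
```

```text
[ 0.45949991 -0.11583277  0.25523659] [-3.13998935e+00 -6.32151957e-04  1.23748930e-01] 0.013499405411115415 [-0.32523667  0.09158046  1.6532068   0.00174509  1.39693207  1.12150823]
(array([ 0.53585809, -0.11262966,  0.434976  ]), array([-0.25805501, -0.02394436, -0.96583346]))
```

View pics/w1b.png

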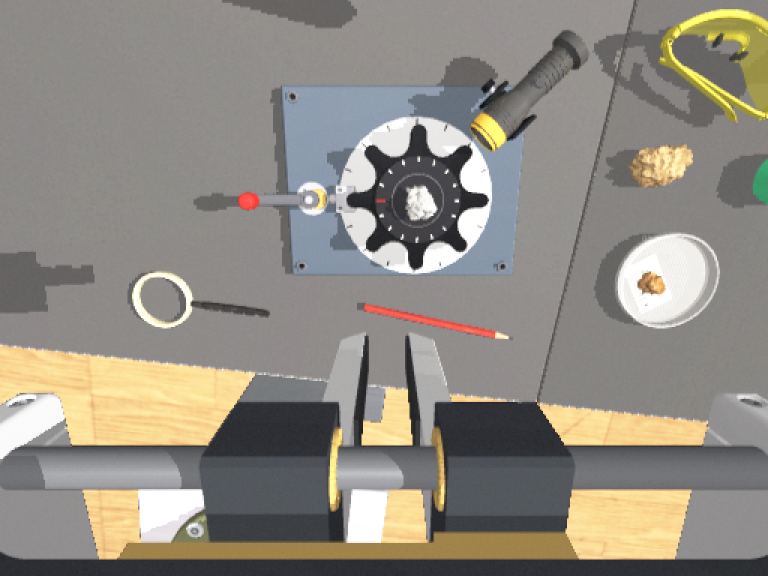

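This is a clear top view: knob at (249,201), wheel centre at about (417,199), the red-mark lobe pointing at the lever, and the torch upper right. I'll refit with these points.

```bash
python3 - <<'E'
from fit import *
w=lambda x,y:((x+.5)/1.5-.5,(y+.5)/1.5-.5)
L=[(0,159,51),(-80,130,10),(105,130,10),(-80,-105,10),(0,67,41),(67,0,41),(0,-67,41),(-67,0,41)]
O=np.array([w(249,201),w(293,275),(w(283,86)),w(514,273),w(347,200),w(417,125),w(488,200),w(417,268)])
f=lambda p:(proj('w1',W(p,L))-O).ravel()
r=least_squares(f,[.518,-.144,.117]); print('wrist',r.x,r.fun.reshape(-1,2).round(1))
r=least_squares(lambda p:np.r_[f(p),res(p)],[.518,-.144,.117]); print('all',r.x)
print(tri('w1',w(249,201),'s0',S(168,462)), tri('w1',w(417,268),'s0',S(455,318)))
p=r.x;c,s=np.cos(p[2]),np.sin(p[2])
E
```

```text
wrist [ 0.51979551 -0.14441817  0.12405411] [[-2.   0.3]
 [ 0.2  0.6]
 [-1.9 -0.7]
 [-0.   1.2]
 [ 0.2  0.2]
 [ 1.9 -1.2]
 [ 1.3 -0.4]
 [ 0.4  1.1]]
all [ 0.51934573 -0.14430664  0.12206116]
(array([0.50043332, 0.01108688, 0.04900949]), np.float64(0.00045126108566707223)) (array([ 0.4547212 , -0.15201417,  0.04038119]), np.float64(3.574283694158409e-05))
```

```bash
cat > way.py <<'E'
import numpy as np
p=(.519,-.1443,.122)
def out(l,a):  # local mm, local yaw
    c,s=np.cos(p[2]),np.sin(p[2]); x,y=np.array(l)/1000
    return np.array([p[0]+c*x-s*y,p[1]+s*x+c*y,a+p[2]])
def lever(t,d): return out((d*np.cos(t)-55*np.sin(t),104+d*np.sin(t)+55*np.cos(t)),t)
def wheel(t,r,phi0=-3*np.pi/4,gap=16):
    # pushing lobe at angle phi0-t; finger behind it (larger angle), tool y radial
    ph=phi0-t; u=np.array([np.cos(ph),np.sin(ph)]); n=np.array([-u[1],u[0]])
    return out(r*u+gap*n,ph+np.pi/2+np.pi)
E
python3 - <<'E'
from way import *
np.set_printoptions(suppress=True,precision=3)
b=np.array([.458,-.12,.12])
print('app',lever(0,40)-b)
b1=lever(0,40)
for t,d in [(0,20)]+[(t,16) for t in np.arange(.1,1.61,.1)]: print(round(t,2),d,(lever(t,d)-b1))
E
```

```text
app [0.081 0.138 0.002]
0 20 [-0.02  -0.002  0.   ]
0.1 16 [-0.03  -0.002  0.1  ]
0.2 16 [-0.035 -0.002  0.2  ]
0.3 16 [-0.041 -0.003  0.3  ]
0.4 16 [-0.047 -0.004  0.4  ]
0.5 16 [-0.052 -0.005  0.5  ]
0.6 16 [-0.057 -0.008  0.6  ]
0.7 16 [-0.062 -0.01   0.7  ]
0.8 16 [-0.067 -0.013  0.8  ]
0.9 16 [-0.072 -0.017  0.9  ]
1.0 16 [-0.076 -0.021  1.   ]
1.1 16 [-0.079 -0.026  1.1  ]
1.2 16 [-0.082 -0.03   1.2  ]
1.3 16 [-0.085 -0.035  1.3  ]
1.4 16 [-0.087 -0.041  1.4  ]
1.5 16 [-0.089 -0.046  1.5  ]
1.6 16 [-0.09  -0.052  1.6  ]
```

arm_command(increments=[{"slide": [0.04,0.045,0],"gripper": 0},{"slide": [0.081,0.09,0],"gripper": 0},{"slide": [0.081,0.138,-0.02],"gripper": 0},{"slide": [0.081,0.138,-0.07],"gripper": 0},{"slide": [0.081,0.138,-0.12],"gripper": 0},{"slide": [0.081,0.138,-0.17],"gripper": 0},{"slide": [0.081,0.138,-0.205],"gripper": 0},{"slide": [0.081,0.138,-0.219],"gripper": 0}])

```text
invalid input
```

arm_command(increments=[{"slide": [0,0,0]},{"slide": [-0.02,-0.002,0],"yaw": 0},{"slide": [-0.03,-0.002,0],"yaw": 0.1},{"slide": [-0.035,-0.002,0],"yaw": 0.2},{"slide": [-0.041,-0.003,0],"yaw": 0.3},{"slide": [-0.047,-0.004,0],"yaw": 0.4},{"slide": [-0.052,-0.005,0],"yaw": 0.5},{"slide": [-0.057,-0.008,0],"yaw": 0.6}])

```text
invalid input
```

arm_command(increments=[{"slide": [0.04,0.045,0],"yaw": 0,"gripper": 0},{"slide": [0.081,0.09,0],"yaw": 0,"gripper": 0},{"slide": [0.081,0.138,-0.02],"yaw": 0,"gripper": 0},{"slide": [0.081,0.138,-0.07],"yaw": 0,"gripper": 0},{"slide": [0.081,0.138,-0.12],"yaw": 0,"gripper": 0},{"slide": [0.081,0.138,-0.17],"yaw": 0,"gripper": 0},{"slide": [0.081,0.138,-0.205],"yaw": 0,"gripper": 0},{"slide": [0.081,0.138,-0.219],"yaw": 0,"gripper": 0}])

```text
time_s: 2.15
ee_pos: [0.5365, 0.0149, 0.0345]
eef_rot: [-3.141, 0.003, 0.12]
force: [0.1, 0.2, -0.0]
grip_width: 0.0008
```

arm_command(increments=[{"slide": [0,0,0],"yaw": 0,"gripper": 0},{"slide": [-0.02,-0.002,0],"yaw": 0,"gripper": 0},{"slide": [-0.03,-0.002,0],"yaw": 0.1,"gripper": 0},{"slide": [-0.035,-0.002,0],"yaw": 0.2,"gripper": 0},{"slide": [-0.041,-0.003,0],"yaw": 0.3,"gripper": 0},{"slide": [-0.047,-0.004,0],"yaw": 0.4,"gripper": 0},{"slide": [-0.052,-0.005,0],"yaw": 0.5,"gripper": 0},{"slide": [-0.057,-0.008,0],"yaw": 0.6,"gripper": 0}])

```text
time_s: 3.15
ee_pos: [0.4815, 0.007, 0.0383]
eef_rot: [3.139, -0.002, 0.723]
force: [-0.3, 1.7, 0.3]
grip_width: 0.0008
```

arm_command(increments=[{"slide": [-0.005,-0.002,0],"yaw": 0.1,"gripper": 0},{"slide": [-0.01,-0.005,0],"yaw": 0.2,"gripper": 0},{"slide": [-0.015,-0.009,0],"yaw": 0.3,"gripper": 0},{"slide": [-0.019,-0.013,0],"yaw": 0.4,"gripper": 0},{"slide": [-0.022,-0.018,0],"yaw": 0.5,"gripper": 0},{"slide": [-0.025,-0.022,0],"yaw": 0.6,"gripper": 0},{"slide": [-0.028,-0.027,0],"yaw": 0.7,"gripper": 0},{"slide": [-0.03,-0.033,0],"yaw": 0.8,"gripper": 0}])

```text
time_s: 4.15
ee_pos: [0.4518, -0.0259, 0.0383]
eef_rot: [3.138, -0.001, 1.523]
force: [7.0, 25.2, -0.5]
grip_width: 0.0003
```

arm_command(increments=[{"slide": [-0.001,-0.003,0],"yaw": 0.05,"gripper": 0},{"slide": [-0.002,-0.006,0],"yaw": 0.1,"gripper": 0},{"slide": [-0.002,-0.008,0],"yaw": 0.13,"gripper": 0},{"slide": [-0.002,-0.008,0],"yaw": 0.13,"gripper": 0}])

```text
time_s: 4.65
ee_pos: [0.4505, -0.028, 0.0383]
eef_rot: [3.136, -0.01, 1.649]
force: [11.4, 66.1, 0.5]
grip_width: 0.0006
```

```bash
python3 - <<'E'
from h import *
from fit import W
o=readout.get_obs(); print(o['ee_pos'],o['eef_rot'],o['force'],o['moment'])
snap('wrist','w2'); snap('scene','s2'); a=cv2.imread('pics/w2.png'); b=cv2.imread('pics/s2.png')[160:280,195:325]
P=W((.519,-.1443,.122),[(-55*np.sin(t),104+55*np.cos(t),51) for t in (0,1.3,1.5)])
print(proj('w2',P),proj('s2',P))
cv2.imwrite('pics/v2.png',np.hstack([a,cv2.resize(b,(288,266),interpolation=3) if 0 else cv2.copyMakeBorder(cv2.resize(b,(286,264),interpolation=3),0,120,0,0,0)]))
E
```

```text
[ 0.45048522 -0.02795561  0.03833488] [ 3.13568343 -0.00980778  1.64902765] [11.39239894 66.11220063  0.52732538] [12.62999594 -2.23754245  0.17953756]
[[339.85227945 184.85651301]
 [258.71584443 247.0123722 ]
 [256.67450389 261.68850538]] [[227.60704259 242.34592495]
 [255.68059273 241.04382507]
 [258.85687869 238.2743758 ]]
```

View pics/v2.png

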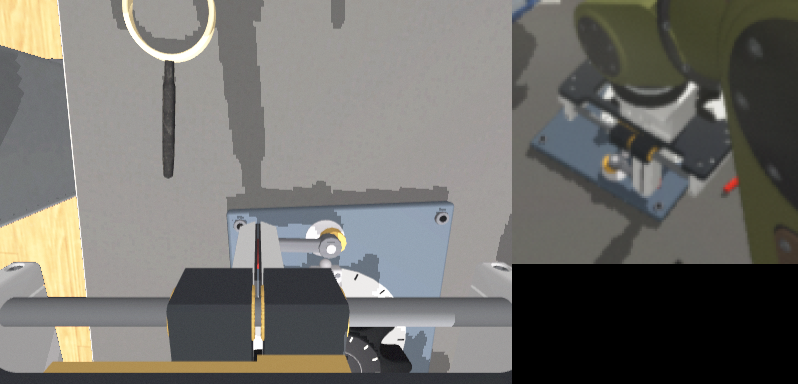

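The lever stands fully open: the handle is level in the wrist view at (300,243) and the finger is pressing on the stop at 66 N. The finger position matches the model within 1 mm. I'll back off, lift, and compute the wheel path.

arm_command(increments=[{"slide": [0.001,0.008,0],"yaw": 0,"gripper": 0},{"slide": [0.001,0.025,0],"yaw": 0,"gripper": 0},{"slide": [0.001,0.025,0.03],"yaw": 0,"gripper": 0},{"slide": [0.001,0.025,0.08],"yaw": 0,"gripper": 0},{"slide": [0.001,0.025,0.1],"yaw": 0,"gripper": 0},{"slide": [0.001,0.025,0.1],"yaw": 0,"gripper": 0}])

```text
time_s: 5.5
ee_pos: [0.4507, -0.0092, 0.139]
eef_rot: [3.136, 0.001, 1.65]
force: [0.2, -0.6, -0.5]
grip_width: 0.0004
```

```bash
python3 - <<'E'
from way import *
from h import readout
o=readout.get_obs(); print(o['ee_pos'],o['eef_rot'],o['force'])
np.set_printoptions(suppress=True,precision=3)
b=wheel(0,62,gap=24); print('start',b, b-[*o['ee_pos'][:2],o['eef_rot'][2]])
for t in np.arange(0,1.56,.05): print(round(t,2),wheel(t,62)-b)
E
```

```text
[ 0.45065593 -0.00915774  0.1389734 ] [3.13637602e+00 9.60823614e-04 1.64986595e+00] [ 0.15016874 -0.632381   -0.53287715]
start [ 0.5   -0.208  2.478] [ 0.049 -0.199  0.828]
0.0 [-0.006  0.005  0.   ]
0.05 [-0.009  0.006 -0.05 ]
0.1 [-0.012  0.008 -0.1  ]
0.15 [-0.015  0.009 -0.15 ]
0.2 [-0.017  0.011 -0.2  ]
0.25 [-0.02   0.013 -0.25 ]
0.3 [-0.023  0.015 -0.3  ]
0.35 [-0.025  0.017 -0.35 ]
0.4 [-0.027  0.02  -0.4  ]
0.45 [-0.029  0.022 -0.45 ]
0.5 [-0.031  0.024 -0.5  ]
0.55 [-0.033  0.027 -0.55 ]
0.6 [-0.035  0.03  -0.6  ]
0.65 [-0.037  0.032 -0.65 ]
0.7 [-0.038  0.035 -0.7  ]
0.75 [-0.039  0.038 -0.75 ]
0.8 [-0.041  0.041 -0.8  ]
0.85 [-0.042  0.044 -0.85 ]
0.9 [-0.043  0.047 -0.9  ]
0.95 [-0.043  0.05  -0.95 ]
1.0 [-0.044  0.053 -1.   ]
1.05 [-0.044  0.057 -1.05 ]
1.1 [-0.045  0.06  -1.1  ]
1.15 [-0.045  0.063 -1.15 ]
1.2 [-0.045  0.066 -1.2  ]
1.25 [-0.045  0.069 -1.25 ]
1.3 [-0.044  0.073 -1.3  ]
1.35 [-0.044  0.076 -1.35 ]
1.4 [-0.043  0.079 -1.4  ]
1.45 [-0.042  0.082 -1.45 ]
1.5 [-0.041  0.085 -1.5  ]
1.55 [-0.04   0.088 -1.55 ]
```

arm_command(increments=[{"slide": [0.0,-0.05,0],"yaw": 0.15,"gripper": 0},{"slide": [0.0,-0.1,0],"yaw": 0.3,"gripper": 0},{"slide": [0.025,-0.15,0],"yaw": 0.45,"gripper": 0},{"slide": [0.049,-0.199,0],"yaw": 0.6,"gripper": 0},{"slide": [0.049,-0.199,0],"yaw": 0.75,"gripper": 0},{"slide": [0.049,-0.199,-0.02],"yaw": 0.828,"gripper": 0},{"slide": [0.049,-0.199,-0.06],"yaw": 0.828,"gripper": 0},{"slide": [0.049,-0.199,-0.06],"yaw": 0.828,"gripper": 0}])

```text
time_s: 6.5
ee_pos: [0.4969, -0.2073, 0.0739]
eef_rot: [-3.14, -0.005, 2.478]
force: [0.2, -0.6, 0.4]
grip_width: 0.0008
```

```bash
python3 - <<'E'
from h import *
from way import wheel
o=readout.get_obs(); print(o['ee_pos'],o['eef_rot'],o['force'],wheel(0,62,gap=24))
snap('wrist','w3'); cv2.imwrite('pics/w3b.png',cv2.resize(cv2.imread('pics/w3.png'),(768,576),interpolation=3))
E
```

```text
[ 0.49692265 -0.20733182  0.07386335] [-3.14049966 -0.00540698  2.47757815] [ 0.19674793 -0.62597201  0.42723587] [ 0.49973024 -0.20792921  2.47819449]
```

View pics/w3b.png

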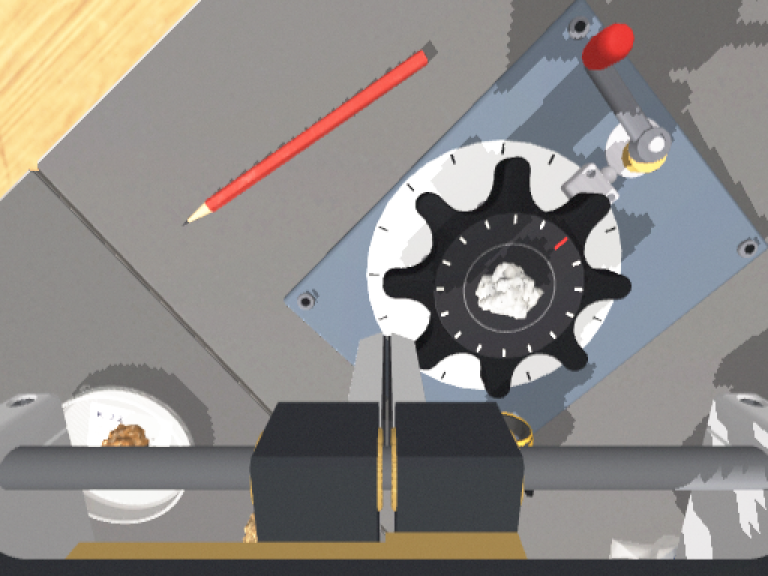

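The shut finger hovers in the gap: the fingertip is at about (387,340), behind the lobe at (395,283) that it will push. The lever is still open (knob at (608,47)). Now descend and sweep.

arm_command(increments=[{"slide": [0,0,-0.025],"yaw": 0,"gripper": 0},{"slide": [0,0,-0.049],"yaw": 0,"gripper": 0},{"slide": [0,0,-0.049],"yaw": 0,"gripper": 0},{"slide": [-0.003,0.002,-0.049],"yaw": 0,"gripper": 0},{"slide": [-0.006,0.005,-0.049],"yaw": 0,"gripper": 0},{"slide": [-0.009,0.006,-0.049],"yaw": -0.05,"gripper": 0},{"slide": [-0.012,0.008,-0.049],"yaw": -0.1,"gripper": 0},{"slide": [-0.015,0.009,-0.049],"yaw": -0.15,"gripper": 0}])

```text
time_s: 7.55
ee_pos: [0.4844, -0.1993, 0.0287]
eef_rot: [3.14, 0.003, 2.326]
force: [4.3, -0.7, -0.2]
grip_width: 0.0005
```

arm_command(increments=[{"slide": [-0.002,0.002,0],"yaw": -0.05,"gripper": 0},{"slide": [-0.005,0.004,0],"yaw": -0.1,"gripper": 0},{"slide": [-0.008,0.006,0],"yaw": -0.15,"gripper": 0},{"slide": [-0.01,0.008,0],"yaw": -0.2,"gripper": 0},{"slide": [-0.012,0.011,0],"yaw": -0.25,"gripper": 0},{"slide": [-0.014,0.013,0],"yaw": -0.3,"gripper": 0},{"slide": [-0.016,0.015,0],"yaw": -0.35,"gripper": 0},{"slide": [-0.018,0.018,0],"yaw": -0.4,"gripper": 0}])

```text
time_s: 8.55
ee_pos: [0.466, -0.1815, 0.0284]
eef_rot: [3.14, 0.002, 1.926]
force: [0.4, -3.8, -2.7]
grip_width: 0.0007
```

```bash
python3 - <<'E'
from h import *
from way import wheel
o=readout.get_obs(); print(o['ee_pos'],o['eef_rot'],o['force'],wheel(0.55,62))
snap('wrist','w4'); cv2.imwrite('pics/w4b.png',cv2.resize(cv2.imread('pics/w4.png'),(768,576),interpolation=3))
E
```

```text
[ 0.46597134 -0.18153306  0.02838143] [3.14015788e+00 2.13509038e-03 1.92606974e+00] [ 0.42774518 -3.82343558 -2.72577445] [ 0.46651517 -0.18097892  1.92819449]
```

View pics/w4b.png

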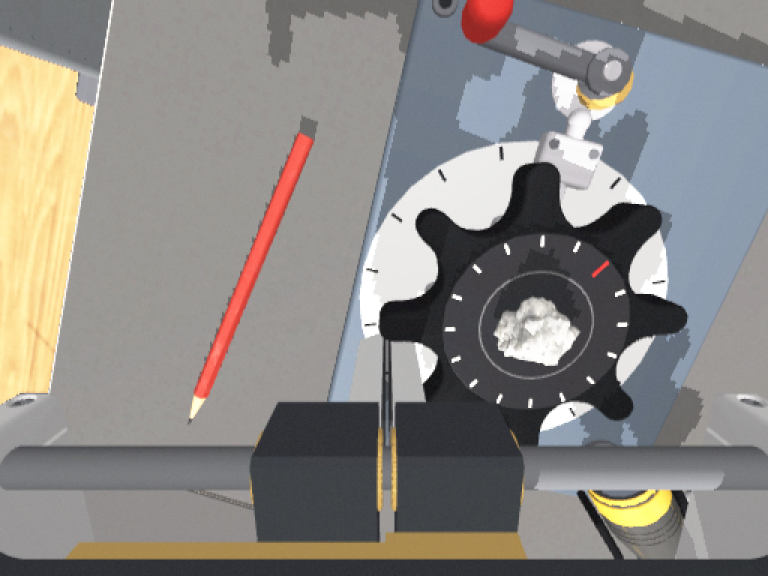

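The wheel follows (the red mark is now at (600,269)) and the galena is still centred. I'll continue the sweep slowly.

arm_command(increments=[{"slide": [-0.002,0.003,0],"yaw": -0.05,"gripper": 0},{"slide": [-0.004,0.005,0],"yaw": -0.1,"gripper": 0},{"slide": [-0.005,0.008,0],"yaw": -0.15,"gripper": 0},{"slide": [-0.006,0.011,0],"yaw": -0.2,"gripper": 0},{"slide": [-0.008,0.014,0],"yaw": -0.25,"gripper": 0},{"slide": [-0.009,0.017,0],"yaw": -0.3,"gripper": 0},{"slide": [-0.01,0.02,0],"yaw": -0.35,"gripper": 0},{"slide": [-0.01,0.023,0],"yaw": -0.4,"gripper": 0}])

```text
time_s: 9.6
ee_pos: [0.4552, -0.1584, 0.0281]
eef_rot: [-3.142, 0.001, 1.527]
force: [-2.9, -2.9, 0.4]
grip_width: 0.0003
```

arm_command(increments=[{"slide": [-0.001,0.003,0],"yaw": -0.05,"gripper": 0},{"slide": [-0.001,0.007,0],"yaw": -0.1,"gripper": 0},{"slide": [-0.002,0.01,0],"yaw": -0.15,"gripper": 0},{"slide": [-0.002,0.013,0],"yaw": -0.2,"gripper": 0},{"slide": [-0.002,0.016,0],"yaw": -0.25,"gripper": 0},{"slide": [-0.002,0.019,0],"yaw": -0.3,"gripper": 0},{"slide": [-0.001,0.023,0],"yaw": -0.35,"gripper": 0},{"slide": [-0.001,0.026,0],"yaw": -0.4,"gripper": 0}])

```text
time_s: 10.6
ee_pos: [0.4544, -0.1322, 0.0281]
eef_rot: [3.141, 0.0, 1.127]
force: [-0.4, -2.9, 0.5]
grip_width: 0.0
```

arm_command(increments=[{"slide": [0.001,0.003,0],"yaw": -0.05,"gripper": 0},{"slide": [0.002,0.006,0],"yaw": -0.1,"gripper": 0},{"slide": [0.003,0.009,0],"yaw": -0.15,"gripper": 0},{"slide": [0.003,0.009,0],"yaw": -0.15,"gripper": 0},{"slide": [0.003,0.009,0],"yaw": -0.15,"gripper": 0}])

```text
time_s: 11.22
ee_pos: [0.4576, -0.1231, 0.0278]
eef_rot: [3.141, -0.0, 0.979]
force: [-0.3, 0.5, -0.1]
grip_width: 0.0005
```

```bash
python3 - <<'E'
from h import *
from way import wheel
o=readout.get_obs(); print(o['ee_pos'],o['eef_rot'],o['force'],wheel(1.5,62))
snap('wrist','w5'); cv2.imwrite('pics/w5b.png',cv2.resize(cv2.imread('pics/w5.png'),(768,576),interpolation=3))
E
```

```text
[ 0.45757472 -0.12310074  0.02777554] [ 3.14114295e+00 -1.26134624e-04  9.79340321e-01] [-0.31927483  0.48016005 -0.09926906] [ 0.45863526 -0.12294354  0.97819449]
```

View pics/w5b.png

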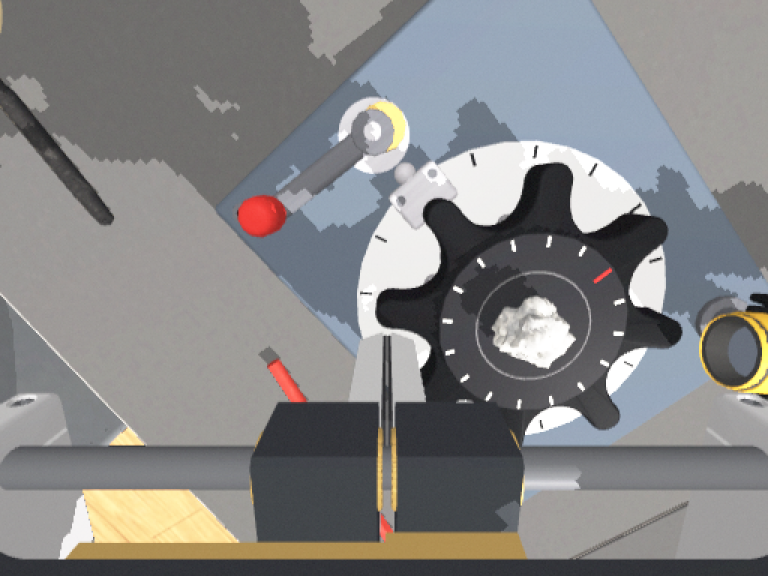

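```bash
python3 - <<'E'
from h import *
from way import *
w=lambda x,y:((x+.5)/1.5-.5,(y+.5)/1.5-.5)
P=atz('w5',w(602,276),.044); d=P[:2]-p[:2]; a=np.arctan2(d[1],d[0])-p[2]; print('mark r,wheel turn',np.hypot(*d),np.pi/2-a)
for q,z in [((552,176),41),((650,228),41),((392,308),41)]:
    P=atz('w5',w(*q),z/1000); d=P[:2]-p[:2]; a=np.arctan2(d[1],d[0])-p[2]; print(np.hypot(*d),np.degrees(a))
np.set_printoptions(suppress=True,precision=3)
b=wheel(1.5,62); print('b',b)
for t,d in [(1.5,-30),(1.5,-20)]+[(t,-16) for t in np.arange(1.4,-.06,-.1)]: print(round(t,2),d,lever(t,d)-lever(1.5,-30))
print('app',lever(1.5,-30)-b)
E
```

```text
mark r,wheel turn 0.0348519068718593 1.5623734991546812
0.06248839957732862 46.709644364956354
0.0612191921248061 2.689051728215823
0.06031709065631627 131.0859067001784
b [ 0.459 -0.123  0.978]
1.5 -30 [0. 0. 0.]
1.5 -20 [-0.001  0.01   0.   ]
1.4 -16 [-0.002  0.019 -0.1  ]
1.3 -16 [-0.003  0.025 -0.2  ]
1.2 -16 [-0.004  0.031 -0.3  ]
1.1 -16 [-0.004  0.037 -0.4  ]
1.0 -16 [-0.003  0.042 -0.5  ]
0.9 -16 [-0.002  0.048 -0.6  ]
0.8 -16 [-0.     0.053 -0.7  ]
0.7 -16 [ 0.002  0.058 -0.8  ]
0.6 -16 [ 0.005  0.063 -0.9  ]
0.5 -16 [ 0.008  0.068 -1.   ]
0.4 -16 [ 0.012  0.072 -1.1  ]
0.3 -16 [ 0.016  0.076 -1.2  ]
0.2 -16 [ 0.021  0.08  -1.3  ]
0.1 -16 [ 0.026  0.083 -1.4  ]
-0.0 -16 [ 0.031  0.085 -1.5  ]
app [-0.006  0.049  0.644]
```

The wheel reads about 1.56 rad from the red mark, with no load on the finger, so it is in the fourth stop. I'll retreat, lift over to the lever's inner side and lower.

arm_command(increments=[{"slide": [-0.003,-0.005,0],"yaw": 0,"gripper": 0},{"slide": [-0.003,-0.005,0.02],"yaw": 0,"gripper": 0},{"slide": [-0.003,-0.005,0.07],"yaw": 0,"gripper": 0},{"slide": [-0.006,0.01,0.07],"yaw": 0.15,"gripper": 0},{"slide": [-0.006,0.03,0.07],"yaw": 0.3,"gripper": 0},{"slide": [-0.006,0.049,0.07],"yaw": 0.45,"gripper": 0},{"slide": [-0.006,0.049,0.07],"yaw": 0.6,"gripper": 0},{"slide": [-0.006,0.049,0.07],"yaw": 0.64,"gripper": 0}])

```text
time_s: 12.28
ee_pos: [0.4513, -0.0741, 0.0975]
eef_rot: [-3.142, 0.0, 1.621]
force: [0.6, -1.1, 0.9]
grip_width: 0.0004
```

arm_command(increments=[{"slide": [0,0,-0.03],"yaw": 0,"gripper": 0},{"slide": [0,0,-0.061],"yaw": 0,"gripper": 0},{"slide": [0,0,-0.061],"yaw": 0,"gripper": 0},{"slide": [-0.001,0.01,-0.061],"yaw": 0,"gripper": 0},{"slide": [-0.002,0.019,-0.061],"yaw": -0.1,"gripper": 0},{"slide": [-0.003,0.025,-0.061],"yaw": -0.2,"gripper": 0},{"slide": [-0.004,0.031,-0.061],"yaw": -0.3,"gripper": 0},{"slide": [-0.004,0.037,-0.061],"yaw": -0.4,"gripper": 0}])

```text
time_s: 13.28
ee_pos: [0.448, -0.0366, 0.0379]
eef_rot: [3.14, -0.0, 1.215]
force: [-0.1, -1.1, -0.5]
grip_width: 0.0006
```

arm_command(increments=[{"slide": [0.001,0.005,0],"yaw": -0.1,"gripper": 0},{"slide": [0.002,0.011,0],"yaw": -0.2,"gripper": 0},{"slide": [0.004,0.016,0],"yaw": -0.3,"gripper": 0},{"slide": [0.006,0.021,0],"yaw": -0.4,"gripper": 0},{"slide": [0.009,0.026,0],"yaw": -0.5,"gripper": 0},{"slide": [0.012,0.031,0],"yaw": -0.6,"gripper": 0},{"slide": [0.016,0.035,0],"yaw": -0.7,"gripper": 0},{"slide": [0.02,0.039,0],"yaw": -0.8,"gripper": 0}])

```text
time_s: 14.28
ee_pos: [0.4678, 0.0026, 0.0378]
eef_rot: [3.141, -0.001, 0.415]
force: [-1.6, 0.3, 0.0]
grip_width: 0.0003
```

arm_command(increments=[{"slide": [0.005,0.004,0],"yaw": -0.1,"gripper": 0},{"slide": [0.01,0.007,0],"yaw": -0.2,"gripper": 0},{"slide": [0.015,0.009,0],"yaw": -0.3,"gripper": 0},{"slide": [0.015,0.009,0],"yaw": -0.3,"gripper": 0}])

```text
time_s: 14.78
ee_pos: [0.483, 0.0114, 0.0376]
eef_rot: [3.141, -0.002, 0.119]
force: [1.2, 0.2, -0.4]
grip_width: 0.0007
```

arm_command(increments=[{"slide": [0.001,0,0],"yaw": 0,"gripper": 0},{"slide": [0.002,0,0],"yaw": 0,"gripper": 0},{"slide": [0.002,0,0],"yaw": 0,"gripper": 0}])

```text
time_s: 15.15
ee_pos: [0.4837, 0.011, 0.0366]
eef_rot: [-3.141, 0.002, 0.119]
force: [-6.3, 1.2, 5.7]
grip_width: 0.0005
```

arm_command(increments=[{"slide": [0.001,0,0],"yaw": 0,"gripper": 0},{"slide": [0.001,0,0],"yaw": 0,"gripper": 0}])

```text
time_s: 15.4
ee_pos: [0.484, 0.0111, 0.0365]
eef_rot: [-3.141, 0.004, 0.119]
force: [-11.8, 0.6, 9.5]
grip_width: 0.0009
```

The lever is firm against its stop: the force climbs while the finger moves only 0.3 mm. I'll back off, lift and look.

arm_command(increments=[{"slide": [-0.006,0,0],"yaw": 0,"gripper": 0},{"slide": [-0.03,0,0],"yaw": 0,"gripper": 0},{"slide": [-0.03,0,0.03],"yaw": 0,"gripper": 0},{"slide": [-0.03,-0.03,0.08],"yaw": 0,"gripper": 0},{"slide": [-0.03,-0.07,0.13],"yaw": 0,"gripper": 0},{"slide": [-0.03,-0.13,0.18],"yaw": 0,"gripper": 0},{"slide": [-0.03,-0.13,0.22],"yaw": 0,"gripper": 0},{"slide": [-0.03,-0.13,0.22],"yaw": 0,"gripper": 0}])

```text
time_s: 16.4
ee_pos: [0.4564, -0.1204, 0.2599]
eef_rot: [3.139, -0.006, 0.117]
force: [1.0, 1.4, -0.9]
grip_width: 0.0004
```

```bash
python3 - <<'E'
from h import *
o=readout.get_obs(); print(o['ee_pos'],o['eef_rot'],o['force'])
snap('wrist','w6'); cv2.imwrite('pics/w6b.png',cv2.resize(cv2.imread('pics/w6.png'),(768,576),interpolation=3))
E
```

```text
[ 0.45642691 -0.12041651  0.2598652 ] [ 3.13851529 -0.00610682  0.11678171] [ 0.95695777  1.3904853  -0.85382401]
```

View pics/w6b.png

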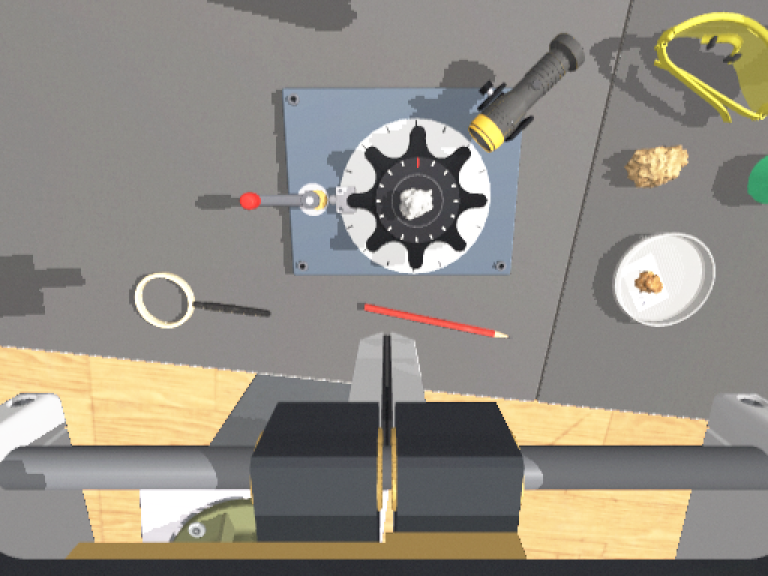

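The red mark at (417,161) now points to +x, a quarter turn clockwise. The lever looks as it did at the start (knob at (250,201)), the galena is central and the bystanders look unmoved.

```bash
python3 -c "
from station import job; print(job.hand_in())"
```

```text
the job is handed in; nothing more can be done
None
```

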